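Third hand at the flute drilling jig

TASK

Clear the tin off the drilling jig by hanging it by its handle on the hook stand, then let go of it. Then slide the square flute blank across the jig bed until it lies flush and along its whole length against the sprung fence, and press it there steadily so that the fence is pushed in about halfway (about 8 N), never all the way to its stop. Finish while still holding it pressed like that, so the maker can fasten it; leave the flute, screwdriver and jar alone.

Things in the scene. Friction and masses are not known exactly. Their poses are not given: they have to be found in the camera images.
- jig: Drilling jig screwed to the bench: a plywood bed 290 (x) x 240 (y) x 18 mm thick. Origin: centre of its underside, on the bench. Its x axis points from the blank across the bed towards the fence (square to the fence's face), its y axis runs along the fence. A fixed wooden backing block, 22 mm thick, 234 long, 40 mm above the bed, has its front 121 mm from the origin along +x.
- fence (a joint): The jig's sprung fence: a dark wooden bar 16 mm thick, 230 mm long (along the jig's y, centred), its top 31 mm above the bed, on two springs in front of the backing block. Value in m: 0 when free, grows as it is pushed along the jig's +x, to a stop at 0.026. Springs: 600 N/m (0.6 N per mm), so 8 N is 13 mm; no preload.
- fence_face (a point): Point on the middle of the fence's front face, 16 mm above the bed; moves with the fence. When free it is 78 mm along the jig's +x from the jig's origin.
- blank: Flute blank: plain brown square billet with a bore at each end, 34 x 150 x 34 mm (x, y, z), about 160 g, loose on the bed, lying roughly along the fence on the side away from it. Origin: centre of its underside. y is its long axis; +x is the face that goes against the fence.
- tin: Open metal tin, 72 mm diameter, 65 mm high, about 160 g, standing on the bed between blank and fence. Origin: centre of its underside; z up. A rigid square-cornered strap handle arches over it in its y-z plane: two uprights at y = +-38.5 mm and a straight top bar.
- tin_handle (a point): Middle of the tin handle's top bar, 140 mm above the tin's underside. The bar runs along the tin's y, 82 mm long, 8 mm thick (x), 10 mm high (z): underside 135 mm above the tin's bottom, 70 mm clear over the rim. To keep the middle free for the hook, pinch the bar beside its middle.
- hook: Hook stand fixed to the bench: wooden base 100 x 100 x 15 mm and a post of 16 mm diameter, 232 mm high. Origin: centre of the underside. A round arm 8 mm thick runs from the post's top along the stand's -x, its top 230 mm above the bench, 105 mm long, then turns up at the end: the tip is at x = -114 mm and its top 249 mm above the bench.
- hook_arm (a point): Point on top of the hook arm, 60 mm from the post's axis along the stand's -x, 230 mm above the bench: where the handle should hang.
- flute: Bystander: finished dark flute lying on the bench, 22 mm diameter, 200 mm long along its x. Origin: underside, middle.
- screwdriver: Bystander: screwdriver lying on the bench, 190 mm long along its x.
- jar: Bystander: amber glass jar with a steel lid, 60 mm diameter, 75 mm high. Origin: centre of the underside.

How it is judged (in metres and radians):
On the way, in this order (a step that is already met when the one before it is completed fails the run):
1. the tin hangs by its handle on the hook arm, let go (x of tin_handle in the frame of hook between -0.112 and -0.005 m and y of tin_handle in the frame of hook between -0.036 and 0.036 m and z of tin_handle in the frame of hook_arm between -0.008 and 0.025 m and angle between tin's own z axis and vertical below 0.4 rad and height (world z) of tin above 0.06 m and contact force between tin and hook above 0.5 N and contact force between tin and the fingers below 0.05 N and contact force between tin and the arm below 0.05 N and contact force between tin and jig below 0.05 N and linear speed of tin below 0.08 m/s), for 0.3 s.
2. the blank is pressed flush on the fence within the force band (contact force between blank and fence between 5.5 and 10.5 N and value of joint fence between 0.0095 and 0.017 m and angle between the x axis of blank and the x axis of jig, either way round below 0.05 rad and angle between blank's own z axis and vertical below 0.06 rad and z of blank in the frame of jig between 0.014 and 0.022 m and y of blank in the frame of fence_face between -0.04 and 0.04 m and (contact force between blank and the fingers above 3 N or contact force between blank and the arm above 3 N) and linear speed of blank below 0.01 m/s), for 0.5 s.
At the end, for the whole second after the job is handed in: Tin hung by its handle bar on the hook arm, let go, within 0.4 rad of upright, touching nothing else. Blank flat on the bed, flush on the fence (0.05 rad), its middle within 40 mm of the fence's, held by the robot at 5.5 to 10.5 N with the fence 9.5 to 17 mm in, at rest (all of step 1 and all of step 2); the arm keeps its last pose, push and grip.
It fails at once if the fence was driven to its stop (over 24.5 mm) (value of joint fence above 0.0245 m).
It fails at once if a bystander (flute, screwdriver, jar) was moved more than 30 mm (distance of any of flute, screwdriver, jar from where it was at the start of the episode above 0.03 m).
It also fails if it takes over 59 s, if anything falls off the work surface, if the arm or the gripper's body presses on something with over 40 N, if the wrist force passes 120 N, or if a joint passes its speed limit or range.

ROBOT

A 6-joint arm with a two-finger parallel gripper is mounted at the origin on the work surface. World frame = base frame: x ahead of the robot, y to its left, z up, the work surface at z = 0. Lengths are in mm, angles in rad, forces in N, time in s.
With the tool pointing down it reaches from about 275 to 750 mm from the base axis. Payload 10.2 kg.
Tool frame: the origin (TCP) lies at the centre of the arm's flange, where the gripper is bolted on; the fingertips stand 173 mm ahead of it and the grasp point (between the pads) lies 155 mm ahead of it; z points along the fingers, y is the line along which they close (so a half turn about z gives the same grasp; the last joint's range is limited). The gripper opens to 85 mm and grips with 20 to 120 N. Pads are 22 mm wide; open, the fingers measure 114 mm over their backs; the gripper's body (76 mm by 85 mm) begins 54 mm behind the grasp point. The pads swing forward as they close: fully open they stand 13 mm farther back than shut.
Start: joints at [-1.541, 0.313, 1.498, -0, 1.331, -0.223], TCP at [131.297, -508.324, 404.694] pointing down, gripper open.
Joint ranges: [-2.94, 2.94], [-0.97, 2.17], [0.19, 2.56], [-1.23, 4.37], [0.02, 3.11], [-2.88, 2.88]. Speed limits (rad/s): [2.39, 2.39, 3.01, 3.14, 3.14, 3.14].

INTERFACE

Orientations are given as a unit quaternion [w, x, y, z].
In Python, from rig import status, capture, camera_info, ticket gives the robot as it stands.
- The arm moves only by the shell command python3 -m crank 'ROWS' [FORCE]. ROWS is JSON, a list of rows, each a list of 7 numbers: the shift along the tool's x, y, z as a fraction of full scale, then the turn, a rotation vector about the tool's x, y, z as a fraction of full scale, then the closure, from 0 (fully open) to 1 (shut). A call has 1 to 12 rows; each row is the pose to reach, as a shift and turn from the pose commanded when the call began, along the tool's axes at that moment; what a row does not reach only later rows make up. Full scale, the value 1, is 0.1 m for a shift and 45 degrees for a turn. A row lasts 1/10 s, in which the tool goes at most 50 mm and 8.59 degrees, less where a joint would pass 70% of its speed; a pose out of reach is approached as far as the arm can. A call with a number of a shift or a turn outside -1 to 1 is refused whole. A call with a gripper value outside its range is refused whole. The fingers move at their own pace and stop on an object; FORCE is the grip in N (left out, the last holds). Time passes only in rows, so rows that repeat a pose let the fingers close. It gives the time, the measured TCP pose, the force, the opening and the grip force at its end, in the units of the state.
- status.sense(): the state, without advancing time (a new reading comes with each control period).
- capture(name): name is "scene" or "top" or "wrist"; returns (picture, depth): 400x640x3 uint8, red, green, blue; 400x640 float32, mm along the optical axis (not along the pixel's ray), 0 where there is no reading.
- camera_info(name): a dict with "K" (3x3 intrinsics, pixels), "camera_from_world" (4x4, takes a point from world to camera coordinates). Camera axes: x right, y up, looking along -z (the intrinsics and any distortion apply to the point x, -y, -z); pixel columns grow to the right and rows downward; lengths in mm; the calibration is good to about 2 mm. A picture is of the moment at which its call begins: read the wrist's pose just before it. camera_info takes no time and is no camera call; for the wrist camera it gives the pose at the moment of the call.
- ticket.finish_job(): hands the job in; it is judged then, once.
The state is a dict: "time_s": time; "joints": joint angles; "dq": joint speeds; "tau": joint torques, N m; "eef_pos": TCP position; "ee_rot": TCP orientation; "force": force on the tool from outside, world axes, zero at the start; "wrist_torque": the same for the moment, N m; "grip_width": opening from 0.0 (shut) to 1.0 (fully open); "grip_force": force on a finger pad.
Only numpy, scipy, OpenCV 4.12 (cv2) and the standard library are available. Lean on these libraries where they do the work, as an engineer would, in place of code of your own. Each camera call takes 0.05 s, during which the arm holds its last target. There are 200 camera calls.

## Working session

There is one attempt and no reset: what is moved stays moved. The work goes in short steps, Python scripts to look and compute and a shell command to move; the robot and the scene stay as the last step left them, time stands still between calls to the robot, and variables do not carry over. Pictures are saved under pics/ and viewed, at most 10 in all, crops included, and the job is handed in when it is done.

```bash
ls; mkdir -p pics; cat > h.py <<'E'
import numpy as np, cv2
from rig import status, capture, camera_info
def world(name,depth,info=None):
    i=info or camera_info(name);K=np.array(i["K"]);T=np.linalg.inv(np.array(i["camera_from_world"]))
    v,u=np.mgrid[:400,:640];d=depth
    P=np.stack([(u-K[0,2])/K[0,0]*d,-(v-K[1,2])/K[1,1]*d,-d,np.ones_like(d)],-1)@T.T
    return P[...,:3]
E
python3 - <<'E'
from h import *
print(status.sense())
for n in("scene","top"):
    i=camera_info(n);print({k:(np.round(np.array(v),3).tolist() if k!='x' else 0) for k,v in i.items()})
    p,d=capture(n);cv2.imwrite(f"pics/{n}1.png",p[...,::-1]);np.savez(f"{n}1.npz",p=p,P=world(n,d,i),d=d)
E
```

```text
pics
{'time_s': 0.0, 'joints': array([-1.54136678e+00,  3.13505468e-01,  1.49839887e+00, -2.00672603e-05,
        1.33103867e+00, -2.23394404e-01]), 'dq': array([ 0.00012262,  0.0002605 ,  0.00097649, -0.00032853,  0.00075529,
       -0.00027094]), 'tau': array([ 1.08189262e-03, -4.12265217e+01, -2.59742510e+01, -9.03037312e-05,
        4.13282964e-03, -5.90576761e-07]), 'eef_pos': array([ 131.31184425, -508.2897809 ,  404.12092916]), 'ee_rot': array([-6.72948550e-04,  9.92020113e-01,  1.26077911e-01,  5.56785507e-05]), 'force': array([ 0.11393099, -0.33562941, -0.02881308]), 'wrist_torque': array([0.0377294 , 0.04742829, 0.01631348]), 'grip_force': 0.0, 'grip_width': 1.002455332951006}
{'K': [[435.908, 0.0, 320.308], [0.0, 435.908, 197.109], [0.0, 0.0, 1.0]], 'camera_from_world': [[-0.592, 0.806, 0.02, 348.088], [-0.49, -0.38, 0.785, 132.653], [0.639, 0.455, 0.62, -1436.503], [0.0, 0.0, 0.0, 1.0]]}
{'K': [[446.668, 0.0, 319.26], [0.0, 446.668, 208.483], [0.0, 0.0, 1.0]], 'camera_from_world': [[-0.0, -1.0, 0.008, -35.217], [0.994, 0.001, 0.11, -532.067], [-0.11, 0.008, 0.994, -1111.309], [0.0, 0.0, 0.0, 1.0]]}
```

View pics/scene1.png

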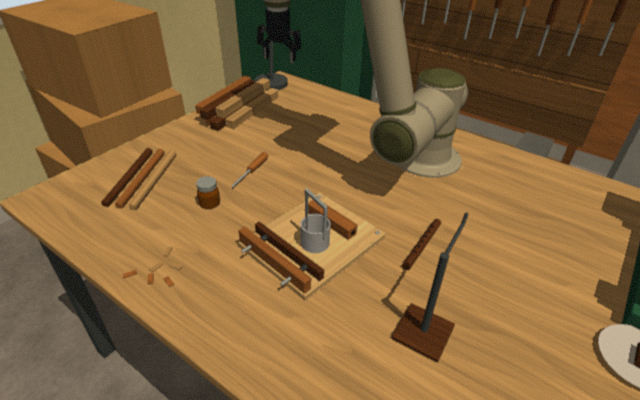

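View pics/top1.png

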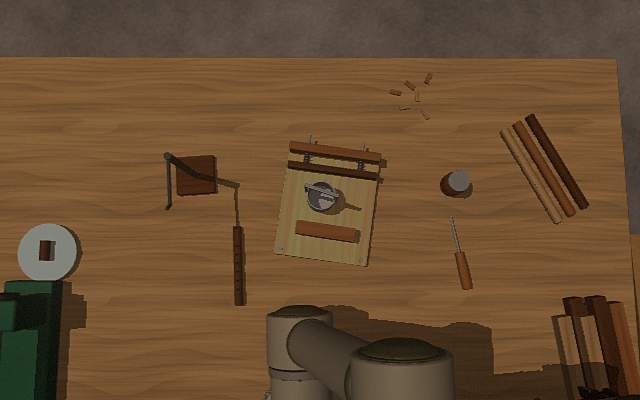

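The scene view shows the jig near (310,240), with the tin on it at (315,230), the blank behind it at (332,218) and the hook stand at (430,330). In the top view the tin is at (320,196), the blank at (328,231), the fence at (333,171), and the hook arm runs from (168,157) to (168,208).

```bash
python3 - <<'E'
from h import *
def fit(n,Q):
    c=np.median(Q,0);r=cv2.minAreaRect(Q[:,:2].astype(np.float32))
    print(n,len(Q),"rect",np.round(r[0],1),np.round(r[1],1),round(r[2],1),"z",np.round(np.percentile(Q[:,2],[5,50,95]),1))
for n in("top","scene"):
    P=np.load(n+"1.npz")["P"];D=np.load(n+"1.npz")["d"];ok=D>0
    X,Y,Z=P[...,0],P[...,1],P[...,2]
    near=ok&(X>330)&(X<760)&(Y>-160)&(Y<130)
    for nm,a,b in(("bed",12,24),("blank/fence tops",44,56),("tinrim",76,92),("handle",135,175)):
        m=(near&(Z>a)&(Z<b)).astype(np.uint8)
        k,l,s,_=cv2.connectedComponentsWithStats(m)
        for j in range(1,k):
            if s[j,4]>12: fit(n+" "+nm,P[l==j])
    h=ok&(X>350)&(X<760)&(Y>130)&(Y<480)
    for nm,a,b in(("base",8,22),("post",30,200),("arm",215,260)):
        m=(h&(Z>a)&(Z<b)).astype(np.uint8)
        k,l,s,_=cv2.connectedComponentsWithStats(m)
        for j in range(1,k):
            if s[j,4]>8: fit(n+" "+nm,P[l==j])
    print(n,"bench z",np.median(Z[ok&(abs(Z)<15)]))
E
```

```text
top bed 6164 rect [537.9 -54.7] [240.2 273.3] 81.9 z [14.2 17.7 21.3]
top bed 411 rect [655.8 -71.3] [129.9  23. ] 81.7 z [14.2 17.9 21.6]
top bed 39 rect [ 644.8 -154.5] [10.8 20.5] 88.9 z [16.1 18.2 23.2]
top bed 28 rect [589.  -45.7] [32.6  7.2] 69.5 z [18.8 21.3 23.6]
top bed 277 rect [555.1 -36.7] [62.8 40. ] 72.3 z [17.7 21.2 23.7]
top blank/fence tops 52 rect [678.9  -2.9] [69.   9.5] 82.8 z [44.8 53.  55.8]
top blank/fence tops 83 rect [ 671.6 -103.1] [115.6  21.8] 81.6 z [45.2 52.3 55.9]
top blank/fence tops 521 rect [632.2 -57.1] [206.7  17.5] 82.0 z [45.1 48.6 52.1]
top blank/fence tops 807 rect [474.5 -50. ] [150.   34.2] 81.2 z [48.  51.4 54.7]
top tinrim 44 rect [584.8 -47.9] [59.9 17.5] 69.1 z [77.3 82.7 85.3]
top tinrim 74 rect [545.4 -33.9] [79.4 40.6] 72.1 z [76.5 82.4 85.8]
top handle 153 rect [559.7 -38.7] [81.7  8.4] 71.4 z [155.9 162.2 164.9]
top base 1294 rect [623.  289.3] [101.3 101.1] 4.6 z [10.8 14.4 18.3]
top base 390 rect [419.3 174.6] [138.   22.4] 2.7 z [12.3 18.4 21.5]
top post 172 rect [619.7 285.6] [ 9.4 16. ] 50.1 z [ 39.  123.3 193.9]
top arm 265 r
[... 571 characters left out ...]
ops 449 rect [632.8 -56.4] [208.5  17.9] 82.4 z [44.6 47.  49.3]
scene blank/fence tops 498 rect [679.  -57.7] [206.2  24.4] 81.9 z [45.4 54.1 55.9]
scene blank/fence tops 101 rect [577.9 -24. ] [27.6 68.1] 37.5 z [44.7 50.  55. ]
scene tinrim 172 rect [559.7 -36.8] [74.  69.7] 38.2 z [76.4 80.5 89. ]
scene handle 181 rect [560.4 -36.5] [82.5 11. ] 70.8 z [138.  158.2 162.3]
scene base 366 rect [420.1 176.1] [139.7  21.2] 2.2 z [11.1 17.7 21.1]
scene base 1887 rect [622.6 290.1] [102.2 100.1] 4.2 z [10.5 13.  15.4]
scene post 515 rect [627.4 291.5] [10.2 15.9] 15.8 z [ 39.2 122.  191.7]
scene arm 310 rect [569.9 288. ] [123.7  15.5] 2.4 z [218.8 227.9 241.4]
scene bench z -1.8300944798963883
```

```bash
cat >> h.py <<'E'
def goto(x,y,z,yaw):
    """print the shift (mm, tool axes) and turn (deg about tool z) to TCP x,y,z with tool x at yaw deg"""
    from scipy.spatial.transform import Rotation as R
    s=status.sense();r=R.from_quat(s["ee_rot"],scalar_first=True);M=r.as_matrix()
    psi=np.degrees(np.arctan2(M[1,0],M[0,0]));sh=M.T@(np.array([x,y,z])-s["eef_pos"])
    print("t",round(s["time_s"],2),"pos",s["eef_pos"].round(1),"psi",round(psi,2),"shift",sh.round(1),"turn",round(-(yaw-psi),2),"F",s["force"].round(1),"grip",round(s["grip_width"],3),round(s["grip_force"],1),"j",s["joints"].round(2))
E
r='[0.864,-0.544,0,0,0,0,0]'
for i in 1; do
python3 -m crank '[[0.43,-0.27,0,0,0,0,0],[0.864,-0.544,0,0,0,0,0],[0.864,-0.544,0,0,0,0,0]]' 40
python3 -m crank '[[0.43,-0.27,0,0,0,0,0],[0.864,-0.544,0,0,0,0,0],[0.864,-0.544,0,0,0,0,0]]'
python3 -m crank '[[0.43,-0.27,0,0,0,0,0],[0.864,-0.544,0,0,0,0,0],[0.864,-0.544,0,0,0,0,0]]'
python3 -m crank '[[0.43,-0.27,0,0,0,0,0],[0.864,-0.544,0,0,0,0,0],[0.864,-0.544,0,0,0,0,0]]'
python3 -m crank '[[0.43,-0.27,0,0,0,0,0],[0.864,-0.544,0,0,0,0,0],[0.864,-0.544,0,0,0,0,0]]'
python3 -m crank '[[0.43,-0.27,0,0,0,0,0],[0.864,-0.544,0,0,0,0,0],[0.864,-0.544,0,0,0,0,0]]'
python3 -m crank '[[0,0,0,0,0,-0.19,0],[0,0,0,0,0,-0.38,0],[0,0,0,0,0,-0.57,0],[0,0,0,0,0,-0.628,0]]'
python3 -m crank '[[0,0,0,0,0,-0.19,0],[0,0,0,0,0,-0.38,0],[0,0,0,0,0,-0.57,0],[0,0,0,0,0,-0.628,0],[0,0,0,0,0,-0.628,0]]'
done
python3 - <<'E'
from h import *
goto(551.5,-62.2,313,71)
i=camera_info("wrist");p,d=capture("wrist");P=world("wrist",d,i);cv2.imwrite("pics/w1.png",p[...,::-1])
m=((d>0)&(P[...,2]>145)&(P[...,2]<175)&(abs(P[...,0]-560)<60)&(abs(P[...,1]+38)<60)).astype(np.uint8)
k,l,s,_=cv2.connectedComponentsWithStats(m)
for j in range(1,k):
    if s[j,4]>30:
        Q=P[l==j];r=cv2.minAreaRect(Q[:,:2].astype(np.float32));print(s[j],r,np.percentile(Q[:,2],[5,50,95]))
E
```

```text
time_s: 0.4
eef_pos: [203.9, -431.0, 404.7]
ee_rot: [-0.001, 0.992, 0.128, 0.0]
force: [0.3, 0.2, 0.5]
grip_width: 1.002
grip_force: 0.0
time_s: 0.7
eef_pos: [273.6, -356.9, 404.7]
ee_rot: [-0.0, 0.992, 0.128, 0.0]
force: [-0.5, -0.4, 0.4]
grip_width: 1.001
grip_force: 0.0
time_s: 1.0
eef_pos: [343.5, -282.9, 404.7]
ee_rot: [-0.0, 0.992, 0.128, 0.0]
force: [-1.0, 0.5, -0.1]
grip_width: 1.002
grip_force: 0.0
time_s: 1.3
eef_pos: [413.5, -208.9, 404.5]
ee_rot: [-0.0, 0.992, 0.128, 0.0]
force: [-0.3, -0.9, -0.0]
grip_width: 1.0
grip_force: 0.0
time_s: 1.6
eef_pos: [483.4, -135.1, 404.3]
ee_rot: [-0.0, 0.992, 0.128, 0.0]
force: [-0.5, -0.8, -0.5]
grip_width: 1.0
grip_force: 0.0
time_s: 1.9
eef_pos: [553.5, -61.3, 403.9]
ee_rot: [-0.0, 0.992, 0.127, -0.0]
force: [-1.2, -0.5, 0.3]
grip_width: 1.0
grip_force: 0.0
time_s: 2.3
eef_pos: [551.2, -64.9, 404.4]
ee_rot: [0.0, 0.931, 0.366, -0.0]
force: [0.6, -0.5, 0.1]
grip_width: 1.003
grip_force: 0.0
time_s: 2.8
eef_pos: [551.2, -64.7, 404.5]
ee_rot: [-0.0, 0.815, 0.58, -0.0]
force: [-0.0, -0.4, 0.4]
grip_width: 0.996
grip_force: 0.0
t 2.8 pos [551.2 -64.7 404.5] psi 70.91 shift [ 2.5 -0.5 91.5] turn -0.09 F [-0.  -0.4  0.4] grip 0.996 0.0 j [-0.33  0.38  1.41 -0.    1.36  0.01]
[ 315  119   12  105 1077] ((558.4258422851562, -38.23395919799805), (81.4088363647461, 7.956506252288818), 71.67569732666016) [162.00815687 163.2176492  164.36140421]
```

View pics/w1.png

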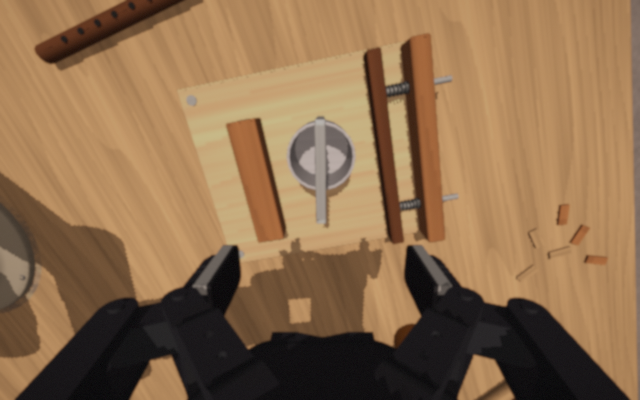

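The wrist view shows the handle bar running vertically through (320,170), centred between the fingers. The blank is at (257,180) and the fence at (385,145). The bar measures (558.8, -38, 158), running at 71°. Next I descend, pinch the bar 26 mm from its middle, and lift.

```bash
python3 -m crank '[[0.017,-0.013,0.4,0,0,0,0],[0.017,-0.013,0.7,0,0,0,0],[0.017,-0.013,0.92,0,0,0,0],[0.017,-0.013,0.92,0,0,0,0],[0.017,-0.013,0.92,0,0,0,0]]' 50
python3 -m crank '[[0,0,0,0,0,0,1],[0,0,0,0,0,0,1],[0,0,0,0,0,0,1],[0,0,0,0,0,0,1],[0,0,0,0,0,0,1],[0,0,0,0,0,0,1],[0,0,0,0,0,0,1],[0,0,0,0,0,0,1],[0,0,0,0,0,0,1],[0,0,0,0,0,0,1]]' 50
python3 -c "
from h import *
goto(551,-62,430,71)"
```

```text
time_s: 3.35
eef_pos: [551.0, -61.3, 313.4]
ee_rot: [0.0, 0.814, 0.58, 0.0]
force: [-0.0, -0.0, 1.0]
grip_width: 1.004
grip_force: 0.0
time_s: 4.35
eef_pos: [550.9, -60.7, 312.9]
ee_rot: [0.0, 0.814, 0.581, 0.0]
force: [-1.7, -0.4, 4.4]
grip_width: 0.082
grip_force: 49.6
t 4.35 pos [550.9 -60.7 312.9] psi 71.0 shift [  -1.2    0.5 -117.1] turn 0.0 F [-1.7 -0.4  4.4] grip 0.082 49.6 j [-0.32  0.46  1.53 -0.    1.15  0.01]
```

```bash
python3 -m crank '[[0,0,-0.1,0,0,0,1],[0,0,-0.3,0,0,0,1],[0,0,-0.6,0,0,0,1],[0,0,-0.6,0,0,0,1]]'
python3 -m crank '[[0,0,-0.3,0,0,0,1],[0,0,-0.57,0,0,0,1],[0,0,-0.57,0,0,0,1]]'
python3 -m crank '[[0,0,0,0,0,-0.13,1],[0,0,0,0,0,-0.26,1],[0,0,0,0,0,-0.39,1],[0,0,0,0,0,-0.52,1],[0,0,0,0,0,-0.52,1],[0,0,0,0,0,-0.52,1]]'
python3 -c "
from h import *
goto(449.9,252.3,430,94.4)"
```

```text
time_s: 4.75
eef_pos: [551.2, -60.6, 376.6]
ee_rot: [0.003, 0.814, 0.581, 0.002]
force: [0.8, -0.1, -2.0]
grip_width: 0.08
grip_force: 48.9
time_s: 5.05
eef_pos: [551.0, -60.5, 432.6]
ee_rot: [0.002, 0.814, 0.581, 0.002]
force: [0.6, -1.0, -0.5]
grip_width: 0.082
grip_force: 48.9
time_s: 5.65
eef_pos: [550.9, -60.6, 428.7]
ee_rot: [-0.001, 0.68, 0.733, -0.0]
force: [-0.1, 0.1, -0.8]
grip_width: 0.08
grip_force: 48.9
t 5.65 pos [550.9 -60.6 428.7] psi 94.25 shift [319.5 -77.5  -1. ] turn -0.15 F [-0.1  0.1 -0.8] grip 0.08 48.9 j [-0.32  0.36  1.37  0.    1.41 -0.4 ]
```

```bash
python3 -m crank '[[0.15,-0.03,0,0,0,0,1],[0.4,-0.1,0,0,0,0,1],[0.65,-0.16,0,0,0,0,1],[0.8,-0.194,0,0,0,0,1]]'
python3 -m crank '[[0.25,-0.06,0,0,0,0,1],[0.5,-0.12,0,0,0,0,1],[0.8,-0.194,0,0,0,0,1]]'
python3 -m crank '[[0.25,-0.06,0,0,0,0,1],[0.5,-0.12,0,0,0,0,1],[0.8,-0.194,0,0,0,0,1]]'
python3 -m crank '[[0.25,-0.06,0,0,0,0,1],[0.5,-0.12,0,0,0,0,1],[0.7,-0.17,0,0,0,0,1],[0.8,-0.194,0,0,0,0,1],[0.8,-0.194,0,0,0,0,1],[0.8,-0.194,0,0,0,0,1]]'
python3 - <<'E'
from h import *
goto(449.9,252.3,430,94.4)
p,d=capture("scene");cv2.imwrite("pics/s2.png",cv2.resize(p[100:400,320:560,::-1],None,fx=2,fy=2))
P=world("scene",d);X,Y,Z=np.moveaxis(P,-1,0)
m=(d>0)&(X>390)&(X<500)&(Y>220)&(Y<340)
for a,b in((265,290),(190,214),(130,190)):
    Q=P[m&(Z>a)&(Z<b)]
    if len(Q)>20:print(a,len(Q),cv2.minAreaRect(Q[:,:2].astype(np.float32)),np.percentile(Q[:,2],[2,50,98]))
h=(d>0)&(X>500)&(X<640)&(Y>260)&(Y<320)&(Z>215)&(Z<260)
Q=P[h];print(cv2.minAreaRect(Q[:,:2].astype(np.float32)),np.percentile(Q[:,2],[2,50,98]))
E
```

```text
time_s: 6.05
eef_pos: [524.6, 19.8, 429.7]
ee_rot: [-0.0, 0.679, 0.734, 0.0]
force: [-0.4, -0.3, -1.0]
grip_width: 0.083
grip_force: 48.9
time_s: 6.35
eef_pos: [499.4, 97.0, 429.6]
ee_rot: [0.0, 0.68, 0.733, -0.0]
force: [1.4, 0.0, -0.7]
grip_width: 0.081
grip_force: 48.9
time_s: 6.65
eef_pos: [473.8, 175.3, 429.7]
ee_rot: [0.0, 0.68, 0.733, 0.0]
force: [1.1, -0.2, -2.1]
grip_width: 0.078
grip_force: 48.9
time_s: 7.25
eef_pos: [449.1, 252.1, 429.6]
ee_rot: [0.0, 0.68, 0.734, -0.0]
force: [-0.1, -0.1, -2.1]
grip_width: 0.077
grip_force: 48.9
t 7.25 pos [449.1 252.1 429.6] psi 94.38 shift [ 0.1  0.8 -0.4] turn -0.02 F [-0.1 -0.1 -2.1] grip 0.077 48.9 j [ 0.28  0.27  1.48 -0.    1.38  0.21]
265 327 ((448.5279541015625, 275.3623352050781), (28.066896438598633, 80.65288543701172), 18.23188591003418) [265.91025827 275.39824763 287.63684895]
190 324 ((448.9554748535156, 274.4058532714844), (73.35009002685547, 73.24301147460938), 59.26964569091797) [190.27911111 195.83483717 210.5127963 ]
130 1019 ((449.7229309082031, 274.72332763671875), (73.78459167480469, 70.46819305419922), 38.07784652709961) [136.23850401 167.84557096 189.25518534]
((569.6273803710938, 287.9916076660156), (125.37549591064453, 15.652345657348633), 2.458552598953247) [216.54791655 227.86000002 244.57137554]
```

View pics/s2.png

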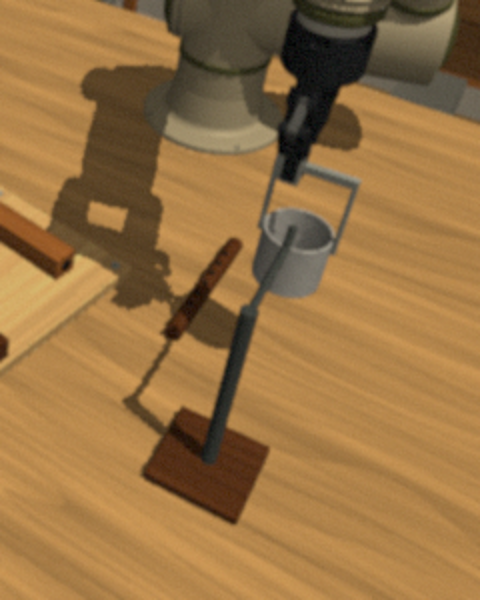

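The tin hangs level from the gripper, with its opening in line with the tip of the hook arm at (295,235) in the crop. Next I slide it along the arm and lower it in small steps.

```bash
python3 -m crank '[[0.01,0.1,0,0,0,0,1],[0.02,0.3,0,0,0,0,1],[0.02,0.5,0,0,0,0,1],[0.02,0.65,0,0,0,0,1],[0.02,0.65,0,0,0,0,1]]'
python3 -m crank '[[0,0.2,0,0,0,0,1],[0,0.4,0,0,0,0,1],[0,0.5,0,0,0,0,1],[0,0.5,0,0,0,0,1],[0,0.5,0,0,0,0,1]]'
python3 -m crank '[[0,0,0.12,0,0,0,1],[0,0,0.24,0,0,0,1],[0,0,0.34,0,0,0,1],[0,0,0.36,0,0,0,1],[0,0,0.36,0,0,0,1]]'
python3 - <<'E'
from h import *
goto(563.8,261,388,94.4)
p,d=capture("scene");P=world("scene",d);X,Y,Z=np.moveaxis(P,-1,0)
m=(d>0)&(X>510)&(X<610)&(Y>240)&(Y<340)&(Z>90)&(Z<150);Q=P[m];print(cv2.minAreaRect(Q[:,:2].astype(np.float32)))
cv2.imwrite("pics/s3.png",cv2.resize(p[150:370,370:530,::-1],None,fx=2.6,fy=2.6))
E
```

```text
time_s: 7.8
eef_pos: [515.5, 258.7, 428.9]
ee_rot: [-0.0, 0.68, 0.733, -0.0]
force: [0.3, 0.1, -2.1]
grip_width: 0.079
grip_force: 48.9
time_s: 8.3
eef_pos: [563.2, 263.1, 429.6]
ee_rot: [-0.0, 0.68, 0.734, -0.0]
force: [-0.6, 0.5, -2.3]
grip_width: 0.081
grip_force: 49.0
time_s: 8.8
eef_pos: [563.4, 263.3, 393.2]
ee_rot: [-0.0, 0.679, 0.734, -0.0]
force: [-0.4, -0.5, -1.4]
grip_width: 0.08
grip_force: 49.0
t 8.8 pos [563.4 263.3 393.2] psi 94.41 shift [-2.4  0.2  5.2] turn 0.01 F [-0.4 -0.5 -1.4] grip 0.08 49.0 j [ 0.25  0.54  1.2  -0.    1.41  0.17]
((564.87744140625, 286.9318542480469), (70.44178771972656, 69.85789489746094), 35.012298583984375)
```

View pics/s3.png

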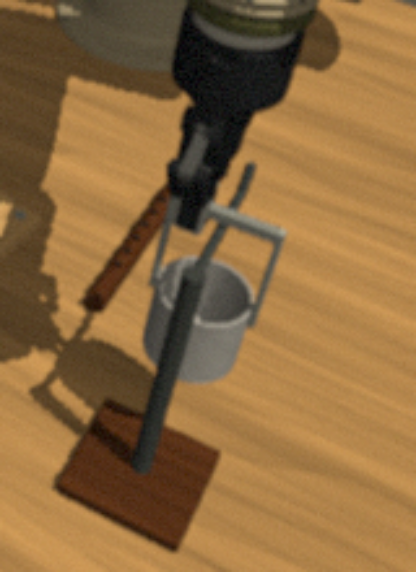

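The hook arm passes under the middle of the bar at (222,222), so I lower the tin until it touches.

```bash
for k in 1; do
python3 -m crank '[[0,0,0.02,0,0,0,1],[0,0,0.03,0,0,0,1],[0,0,0.03,0,0,0,1]]' | egrep 'pos|force:'
python3 -m crank '[[0,0,0.01,0,0,0,1],[0,0,0.015,0,0,0,1],[0,0,0.015,0,0,0,1]]' | egrep 'pos|force:'
done
```

```text
eef_pos: [563.4, 263.3, 390.7]
force: [1.0, -0.0, -1.5]
grip_force: 49.0
eef_pos: [563.5, 263.3, 389.7]
force: [-1.2, -0.3, 2.2]
grip_force: 49.5
```

Contact is made, so I release and rise.

```bash
python3 -m crank '[[0,0,0,0,0,0,0.85],[0,0,0,0,0,0,0.7],[0,0,0,0,0,0,0.6],[0,0,0,0,0,0,0.6],[0,0,0,0,0,0,0.6],[0,0,0,0,0,0,0.6],[0,0,0,0,0,0,0.6]]'
python3 -m crank '[[0,0,-0.1,0,0,0,0.6],[0,0,-0.3,0,0,0,0.6],[0,0,-0.6,0,0,0,0.6],[0,0,-1,0,0,0,0.6],[0,0,-1,0,0,0,0.6],[0,0,-1,0,0,0,0.6]]'
python3 - <<'E'
from h import *
p,d=capture("scene");P=world("scene",d);X,Y,Z=np.moveaxis(P,-1,0)
for a,b in((90,115),(115,140),(228,240)):
    m=(d>0)&(X>510)&(X<610)&(Y>240)&(Y<340)&(Z>a)&(Z<b);Q=P[m];print(cv2.minAreaRect(Q[:,:2].astype(np.float32)))
cv2.imwrite("pics/s4.png",cv2.resize(p[150:370,370:530,::-1],None,fx=2.6,fy=2.6))
goto(400,-40,400,82)
E
```

```text
time_s: 10.15
eef_pos: [563.5, 263.3, 389.2]
ee_rot: [-0.0, 0.679, 0.734, -0.0]
force: [-0.2, -0.4, 0.2]
grip_width: 0.4
grip_force: 0.0
time_s: 10.75
eef_pos: [563.3, 263.3, 490.2]
ee_rot: [0.001, 0.679, 0.734, 0.001]
force: [-0.1, -0.5, -0.9]
grip_width: 0.4
grip_force: 0.0
((563.7247314453125, 287.2412414550781), (68.54676818847656, 71.528076171875), 76.9187240600586)
((562.9449462890625, 286.80340576171875), (69.11679077148438, 70.99588775634766), 86.64189910888672)
((559.5445556640625, 286.537353515625), (75.00471496582031, 68.83405303955078), 46.5712776184082)
t 10.8 pos [563.4 263.3 488.9] psi 94.41 shift [-289.8 -186.2   89. ] turn 12.41 F [ 0.2  0.2 -0.4] grip 0.402 0.0 j [ 0.25  0.5   1.01 -0.    1.63  0.17]
```

View pics/s4.png

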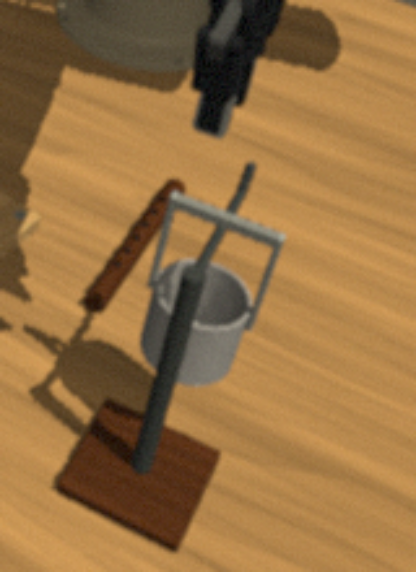

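The tin hangs upright on the hook arm, with the arm crossing the bar at (230,215) and the gripper clear above it. Next I go behind the blank and turn the tool so the two open fingers spread along the fence.

```bash
python3 -m crank '[[-0.33,-0.17,0,0,0,0,0.6],[-0.66,-0.34,0,0,0,0,0.6],[-0.99,-0.512,0,0,0,0,0.6],[-0.99,-0.512,0,0,0,0,0.6]]' >/dev/null
python3 -m crank '[[-0.33,-0.17,0,0,0,0,0],[-0.66,-0.34,0,0,0,0,0],[-0.99,-0.512,0,0,0,0,0],[-0.99,-0.512,0,0,0,0,0]]'>/dev/null
python3 -m crank '[[-0.33,-0.17,0,0,0,0,0],[-0.66,-0.34,0,0,0,0,0],[-0.99,-0.512,0,0,0,0,0],[-0.99,-0.512,0,0,0,0,0]]'>/dev/null
python3 -m crank '[[0,0,0,0,0,0.19,0],[0,0,0,0,0,0.38,0],[0,0,0,0,0,0.57,0],[0,0,0,0,0,0.76,0],[0,0,0,0,0,0.76,0]]'>/dev/null
python3 -m crank '[[0,0,0,0,0,0.19,0],[0,0,0,0,0,0.38,0],[0,0,0,0,0,0.57,0],[0,0,0,0,0,0.76,0],[0,0,0,0,0,0.76,0]]'>/dev/null
python3 -m crank '[[0,0,0,0,0,0.19,0],[0,0,0,0,0,0.38,0],[0,0,0,0,0,0.57,0],[0,0,0,0,0,0.76,0],[0,0,0,0,0,0.76,0],[0,0,0,0,0,0.76,0]]'
python3 - <<'E'
from h import *
goto(433,-44.4,230,-8.1)
i=camera_info("wrist");p,d=capture("wrist");P=world("wrist",d,i);cv2.imwrite("pics/w5.png",p[...,::-1])
X,Y,Z=np.moveaxis(P,-1,0);J=np.array([545.5,-53.5]);c,s=np.cos(np.radians(-8.1)),np.sin(np.radians(-8.1))
for n,Q,z in(("wrist",P,0),):
  m=((d>0)&(Z>43)&(Z<56)&(X>400)&(X<760)&(abs(Y+50)<180)).astype(np.uint8)
  k,l,st,_=cv2.connectedComponentsWithStats(m)
  for j in range(1,k):
    if st[j,4]>200:
        Q=P[l==j];r=cv2.minAreaRect(Q[:,:2].astype(np.float32));q=np.array(r[0])-J
        print(r,"jig",(q@[c,s]).round(1),(q@[-s,c]).round(1),"z",np.percentile(Q[:,2],[5,50,95]).round(1))
E
```

```text
time_s: 13.6
eef_pos: [433.3, -44.4, 489.0]
ee_rot: [-0.0, 0.998, -0.067, -0.0]
force: [0.2, -0.3, -0.4]
grip_width: 1.003
grip_force: 0.0
t 13.6 pos [433.3 -44.4 489. ] psi -7.73 shift [-2.00e-01  1.00e-01  2.59e+02] turn 0.37 F [ 0.2 -0.3 -0.4] grip 1.003 0.0 j [-0.37  0.06  1.59  0.    1.5   1.33]
((629.216064453125, -67.50226593017578), (230.06558227539062, 18.799327850341797), 82.13114929199219) jig 84.9 -2.1 z [45.9 49.1 50.7]
((472.0549621582031, -49.46747589111328), (150.11447143554688, 34.18647003173828), 81.26025390625) jig -73.3 -6.4 z [50.9 52.4 53.7]
```

View pics/w5.png

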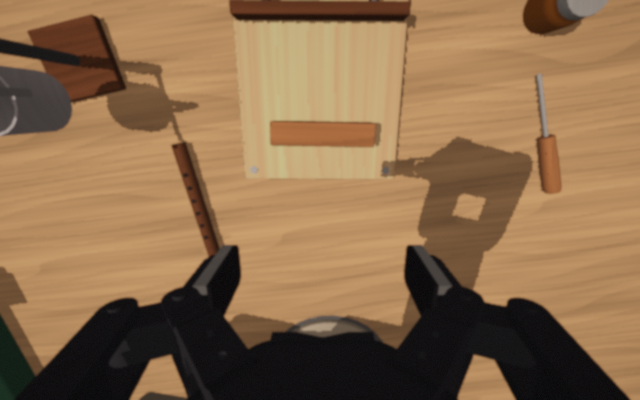

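The wrist view shows the blank at (323,133), parallel to the fence at (320,10), and the way is clear. The blank is 4 mm off the fence's middle with a gap of about 133 mm. I go down behind it and then feel for the bed.

```bash
python3 -m crank '[[0,0,0.4,0,0,0.004,0],[0,0,0.8,0,0,0.004,0],[0,0,0.96,0,0,0.004,0]]' >/dev/null
python3 -m crank '[[0,0,0.4,0,0,0,0],[0,0,0.8,0,0,0,0],[0,0,0.96,0,0,0,0]]' >/dev/null
python3 -m crank '[[0,0,0.4,0,0,0,0],[0,0,0.7,0,0,0,0],[0,0,0.9,0,0,0,0],[0,0,0.93,0,0,0,0],[0,0,0.93,0,0,0,0]]' |egrep 'pos|force'
python3 -m crank '[[0,0,0.04,0,0,0,0],[0,0,0.04,0,0,0,0],[0,0,0.04,0,0,0,0]]' |egrep 'pos|force'
python3 -m crank '[[0,0,0.03,0,0,0,0],[0,0,0.03,0,0,0,0],[0,0,0.03,0,0,0,0]]' |egrep 'pos|force'
python3 -m crank '[[0,0,0.03,0,0,0,0],[0,0,0.03,0,0,0,0],[0,0,0.03,0,0,0,0]]' |egrep 'pos|force'
```

```text
eef_pos: [433.3, -44.6, 204.3]
force: [0.8, -0.4, 0.1]
grip_force: 0.0
eef_pos: [433.3, -44.6, 200.8]
force: [-0.2, 0.0, -0.3]
grip_force: 0.0
eef_pos: [433.1, -44.6, 197.2]
force: [-0.2, -0.3, -0.2]
grip_force: 0.0
eef_pos: [433.1, -44.6, 194.1]
force: [0.4, -0.7, 0.6]
grip_force: 0.0
```

```bash
python3 -m crank '[[0,0,0.02,0,0,0,0],[0,0,0.03,0,0,0,0],[0,0,0.03,0,0,0,0]]' |egrep 'pos|force'
python3 -m crank '[[0,0,0.02,0,0,0,0],[0,0,0.03,0,0,0,0],[0,0,0.03,0,0,0,0]]' |egrep 'pos|force'
```

```text
eef_pos: [433.1, -44.6, 191.1]
force: [-1.2, 0.0, -0.3]
grip_force: 0.0
eef_pos: [433.1, -44.6, 188.0]
force: [0.5, 0.4, -0.2]
grip_force: 0.0
```

```bash
python3 -m crank '[[0,0,0.04,0,0,0,0],[0.06,0,0.04,0,0,0,0],[0.1,0,0.04,0,0,0,0],[0.15,0,0.04,0,0,0,0],[0.25,0,0.04,0,0,0,0],[0.35,0,0.04,0,0,0,0],[0.45,0,0.04,0,0,0,0],[0.55,0,0.04,0,0,0,0],[0.65,0,0.04,0,0,0,0],[0.7,0,0.04,0,0,0,0],[0.7,0,0.04,0,0,0,0]]' |egrep 'pos|force'
python3 -m crank '[[0.1,0,0,0,0,0,0],[0.2,0,0,0,0,0,0],[0.3,0,0,0,0,0,0],[0.4,0,0,0,0,0,0],[0.5,0,0,0,0,0,0],[0.58,0,0,0,0,0,0],[0.64,0,0,0,0,0,0],[0.65,0,0,0,0,0,0],[0.65,0,0,0,0,0,0],[0.65,0,0,0,0,0,0]]' |egrep 'pos|force'
cat > m.py <<'E'
from h import *
goto(589,-66,184,-7.9)
J=np.array([545.5,-53.5]);c,s=np.cos(np.radians(-7.9)),np.sin(np.radians(-7.9))
for cam in("top","scene"):
  i=camera_info(cam);p,d=capture(cam);P=world(cam,d,i);X,Y,Z=np.moveaxis(P,-1,0)
  U=(X-J[0])*c+(Y-J[1])*s;V=-(X-J[0])*s+(Y-J[1])*c
  np.savez(cam+"2.npz",p=p,U=U,V=V,Z=Z,d=d)
  for lo,hi in((-112,-75),(-60,-20),(-20,20),(20,60),(75,112)):
    o=[]
    for a,b,zz in((-95,75,(42,56)),(76,112,(38,52)),(114,150,(50,62))):
      m=(d>0)&(U>a)&(U<b)&(V>lo)&(V<hi)&(Z>zz[0])&(Z<zz[1])
      o.append((int(m.sum()),np.percentile(U[m],[3,97]).round(1).tolist()) if m.sum()>15 else None)
    print(cam,lo,hi,o)
E
python3 m.py; python3 - <<'E'
import cv2,numpy as np
p=np.load("top2.npz")["p"];q=np.load("scene2.npz")["p"]
f=lambda a:cv2.resize(a[...,::-1],(390,390))
cv2.imwrite("pics/push1.png",np.hstack([f(p[120:280,250:410]),f(q[160:320,220:380])]))
E
```

```text
eef_pos: [503.0, -54.9, 184.1]
force: [-0.4, 0.1, -0.2]
grip_force: 0.0
eef_pos: [566.5, -64.2, 184.2]
force: [0.2, -0.3, 0.5]
grip_force: 0.0
t 18.35 pos [566.5 -64.2 184.2] psi -8.37 shift [22.5 -1.5  0.2] turn -0.47 F [ 0.2 -0.3  0.5] grip 1.003 0.0 j [-0.32  0.67  1.58  0.    0.89  1.4 ]
top -112 -75 [None, (35, [78.6, 93.8]), (131, [121.5, 142.2])]
top -60 -20 [None, None, (140, [121.6, 142.5])]
top -20 20 [None, None, (136, [121.8, 142.9])]
top 20 60 [None, None, (92, [123.4, 142.8])]
top 75 112 [None, (87, [78.9, 94.0]), (126, [122.1, 142.9])]
scene -112 -75 [(23, [35.9, 67.5]), (83, [79.7, 95.1]), (105, [122.6, 143.4])]
scene -60 -20 [(204, [15.8, 68.7]), (104, [78.9, 95.6]), (123, [123.1, 143.6])]
scene -20 20 [(186, [37.2, 69.4]), (102, [80.1, 94.9]), (131, [123.2, 143.6])]
scene 20 60 [(223, [25.3, 69.6]), (112, [79.6, 95.0]), (141, [123.7, 143.9])]
scene 75 112 [None, (117, [79.8, 94.7]), (144, [123.1, 143.6])]
```

View pics/push1.png

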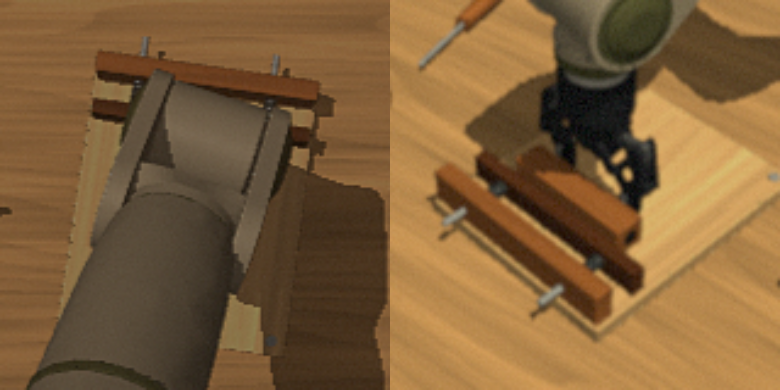

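The right half shows the blank pushed by both fingers, parallel to the fence with about 10 mm left. The left half (top view) is mostly hidden by the arm. I continue slowly, watching the force.

```bash
python3 -m crank '[[0.03,0,0,0,0,0,0],[0.06,0,0,0,0,0,0],[0.08,0,0,0,0,0,0],[0.08,0,0,0,0,0,0],[0.08,0,0,0,0,0,0]]' |egrep 'pos|force:'
python3 -m crank '[[0.02,0,0,0,0,0,0],[0.04,0,0,0,0,0,0],[0.04,0,0,0,0,0,0],[0.04,0,0,0,0,0,0]]' |egrep 'pos|force:'
python3 -m crank '[[0.02,0,0,0,0,0,0],[0.04,0,0,0,0,0,0],[0.04,0,0,0,0,0,0],[0.04,0,0,0,0,0,0]]' |egrep 'pos|force:'
python3 -m crank '[[0.02,0,0,0,0,0,0],[0.03,0,0,0,0,0,0],[0.03,0,0,0,0,0,0],[0.03,0,0,0,0,0,0]]' |egrep 'pos|force:'
python3 m.py
```

```text
eef_pos: [574.7, -65.5, 184.2]
force: [-0.5, 0.0, 0.1]
grip_force: 0.0
eef_pos: [578.6, -66.0, 184.1]
force: [-0.3, -1.2, -0.3]
grip_force: 0.6
eef_pos: [582.5, -66.6, 184.1]
force: [-3.8, -1.0, 0.7]
grip_force: 1.8
eef_pos: [585.3, -67.0, 184.2]
force: [-7.0, -0.7, 3.3]
grip_force: 3.0
t 20.15 pos [585.3 -67.  184.2] psi -8.36 shift [ 3.6 -1.6  0.2] turn -0.46 F [-7.  -0.7  3.3] grip 1.0 3.0 j [-0.31  0.7   1.51 -0.    0.93  1.4 ]
top -112 -75 [None, (25, [87.5, 102.5]), (94, [121.2, 142.5])]
top -60 -20 [None, None, (47, [134.1, 143.3])]
top -20 20 [None, None, None]
top 20 60 [None, None, None]
top 75 112 [None, (87, [87.9, 103.2]), (128, [122.2, 142.7])]
scene -112 -75 [None, (96, [78.3, 103.7]), (102, [122.8, 143.8])]
scene -60 -20 [(124, [35.7, 74.2]), (161, [77.3, 103.4]), (126, [123.2, 143.7])]
scene -20 20 [(102, [54.7, 74.1]), (179, [76.9, 103.9]), (129, [123.0, 143.8])]
scene 20 60 [(132, [40.8, 74.4]), (177, [77.0, 104.0]), (141, [123.3, 143.4])]
scene 75 112 [None, (116, [88.9, 104.4]), (136, [123.1, 143.9])]
```

The fence is in by about 9 mm and moving evenly, so it needs 4 mm more.

```bash
python3 -m crank '[[0.02,0,0,0,0,0,0],[0.03,0,0,0,0,0,0],[0.04,0,0,0,0,0,0],[0.04,0,0,0,0,0,0],[0.04,0,0,0,0,0,0],[0.04,0,0,0,0,0,0],[0.04,0,0,0,0,0,0],[0.04,0,0,0,0,0,0],[0.04,0,0,0,0,0,0],[0.04,0,0,0,0,0,0]]' |egrep 'pos|force:'
python3 m.py
python3 - <<'E'
from h import *
F=[]
for _ in range(6):
    p,d=capture("scene");F.append(status.sense()["force"])
print(np.mean(F,0).round(2))
P=world("scene",d);X,Y,Z=np.moveaxis(P,-1,0)
for a,b in((95,140),):
    m=(d>0)&(X>510)&(X<610)&(Y>240)&(Y<340)&(Z>a)&(Z<b);print("tin",cv2.minAreaRect(P[m][:,:2].astype(np.float32)),P[m][:,2].min())
cv2.imwrite("pics/end.png",cv2.resize(p[150:370,220:500,::-1],None,fx=2.6,fy=2.6))
E
```

```text
eef_pos: [589.0, -67.6, 184.1]
force: [-9.4, -0.2, 4.3]
grip_force: 4.5
t 21.25 pos [589.  -67.6 184.1] psi -8.34 shift [-0.2 -1.6  0.1] turn -0.44 F [-9.4 -0.2  4.3] grip 0.998 4.5 j [-0.31  0.71  1.5  -0.    0.93  1.41]
top -112 -75 [None, (27, [90.6, 107.3]), (79, [121.4, 142.4])]
top -60 -20 [None, None, (19, [138.1, 143.3])]
top -20 20 [None, None, None]
top 20 60 [None, None, None]
top 75 112 [None, (90, [91.0, 106.3]), (126, [121.9, 142.8])]
scene -112 -75 [None, (94, [80.8, 107.5]), (106, [123.1, 143.4])]
scene -60 -20 [(112, [36.9, 74.2]), (174, [77.7, 107.5]), (126, [122.7, 143.5])]
scene -20 20 [(85, [58.0, 74.6]), (190, [77.4, 107.3]), (127, [122.6, 143.7])]
scene 20 60 [(116, [45.5, 74.2]), (208, [77.1, 107.5]), (142, [123.5, 144.0])]
scene 75 112 [None, (117, [92.4, 107.4]), (148, [122.9, 143.6])]
[-8.64 -0.63  4.83]
tin ((565.531982421875, 285.2432556152344), (70.81571197509766, 70.10479736328125), 30.67333221435547) 95.03257386930625
```

View pics/end.png

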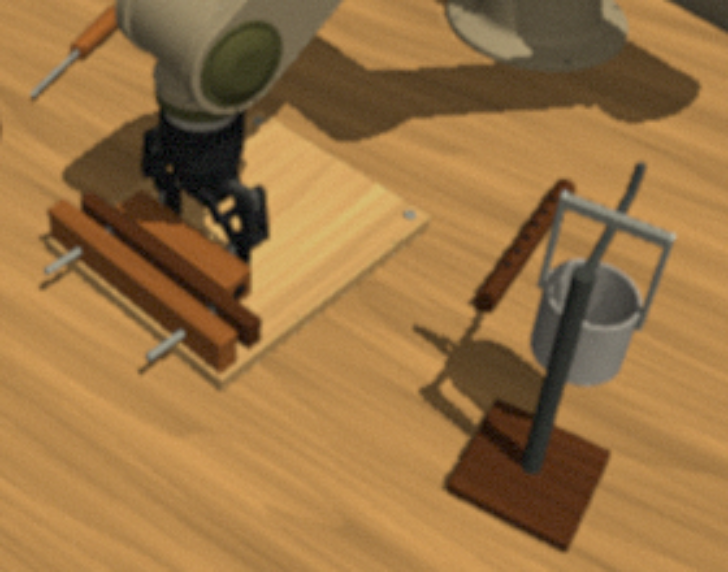

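The blank is flush on the fence at (175,240), held by both fingers, and the tin still hangs on the hook. The fence is in by about 12.4 mm at roughly 8 N. I check the blank's tilt before handing in.

```bash
python3 - <<'E'
import numpy as np
z=np.load("scene2.npz");U,V,Z,d=[z[k] for k in"UVZd"]
m=(d>0)&(U>60)&(U<88)&(V>-70)&(V<60)&(Z>44)&(Z<62)
A=np.c_[U[m]-74,V[m],np.ones(m.sum())];y=Z[m]
for _ in range(4):
    k=np.linalg.lstsq(A,y,rcond=None)[0];r=abs(A@k-y)<2;A,y=A[r],y[r]
print(m.sum(),len(y),k)
m=(d>0)&(U>95)&(U<106)&(abs(V)<110)&(Z>40)&(Z<60);print("fence z",np.median(Z[m]))
E
```

```text
445 379 [-1.29192799e-02 -8.64675564e-04  5.00432651e+01]
fence z 47.0720620930706
```

```bash
python3 -c "
from rig import ticket,status
print(status.sense()['force']);print(ticket.finish_job())"
```

```text
[-9.18973606 -0.74157727  4.08640071]
the job is handed in; nothing more can be done
None
```

The job is handed in at about 21.6 s of the 59 s, result not shown: the tin hangs free on the hook, and both fingers hold the blank flat and flush on the fence, about 12.4 mm in (about 7.5 N from the springs; the wrist reads 8.6–9.4 N).

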